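# Dim the microscope lamp and seat its bayonet filter cell

### The job

On the white microscope lamp house, first swing the orange-gripped dimmer lever until it points the same way as the green idle mark beside it. Then grip the knurled collar of the filter cell, turn it clockwise (seen from above) until its hidden keyway drops over the pin, push it fully home against its spring, and finish still gripping it and holding it fully home, with the lever still at the mark. Leave the culture flask, the bottle and the tip box where they stand.

Things in the scene. Friction and masses are not known exactly. Their poses are not given: they have to be found in the camera images.
- lamp_house: white box with a black top, bolted to the bench, 160 (x) by 320 (y) by 70 mm high. Origin: centre of its underside, on the bench; z up. The collar stands on its right half, its vertical axis at x = 0, y = -85 mm; the lever on its left half, its hinge axis parallel to the house's y axis at x = 0, y = +85 mm, z = 50 mm.
- filter_cell: filter cell: knurled aluminium collar, 51 mm across, 28 mm high, amber glass in its top, captive on a 38 mm dark neck: it only slides down and turns. Origin: on its axis, in the plane of its underside; z up. Starts raised by its spring, underside 97 mm above the bench. Turning is light (0.03 N m), the collar stays as turned. This entry's orientation follows the lamp house, not the turning.
- cell_top (a point): centre of the collar's top face, 28 mm above its underside, 125 mm above the bench at the start; moves with the cell. Pushed straight down, the cell moves 3 mm and lands hard on a hidden pin; with the keyway over the pin it goes on to a hard stop 12 mm below the start: fully home. Spring: about 4 N at the start, 8 N at home; it lifts the cell again when let go, nothing latches.
- cell_home (a point): fixed point on the collar's axis where cell_top lies when the cell is fully home, 113 mm above the bench. The keyway comes over the pin after turning the collar 20 to 70 degrees clockwise seen from above (differs each time, no outer sign shows it) and drops in within about 4 degrees either side of exact alignment; if it binds part way down, ease the turn a few degrees.
- dimmer (a joint): angle of the dimmer lever, rad: 0 = upright, positive = leaning to the lamp house's +x, stops at -0.75 and +0.75. Stiff hinge (0.12 N m): it stays where it is left.
- dimmer_grip (a point): centre of the lever's orange grip, a crossbar 18 mm in diameter and 22 mm long along the house's y, 90 mm from the hinge axis at the end of an 8 mm steel rod; z axis points along the lever away from the hinge. Free space of over 25 mm on both y ends. It can be pinched from above by its two ends, and pivots in the fingers as it swings.
- idle_mark (a joint): angle of the green idle mark, rad, same axis, zero and sense as the lever; the lever is right when the two are equal. The mark keeps its place.
- idle_mark_tip (a point): outer end of the green idle mark, a bar 10 mm wide and 10 mm thick on a black disc on the collar side of the lever (18 mm from it in y), 58 mm from the same hinge axis; z axis points outward from that axis.
- flask: bystander: clear culture flask lying flat, 75 by 110 by 34 mm, red cap on its +y end (to 90 mm from the origin). Origin: centre of the underside of its body. Left (+y) of the lamp house.
- reagent_bottle: bystander: amber bottle with blue cap, 60 mm across, 110 mm high, upright. Origin: centre of its underside. Right (-y) of the lamp house.
- tip_box: bystander: blue box of pipette tips, 80 by 120 by 56 mm. Origin: centre of its underside. On the far (+x) side of the lamp house.

How it is judged:
By the outcome, as a careful person would: the job done as asked, in the order asked, and still so for the second after the job is handed in, while the arm keeps its last pose, push and grip.
It also fails if it takes over 61 s, if anything falls off the work surface, if the arm or the gripper's body presses on something with over 40 N, if the wrist force passes 120 N, or if a joint passes its speed limit or range.

### The arm

A 6-joint arm with a two-finger parallel gripper is mounted at the origin on the work surface. World frame = base frame: x ahead of the robot, y to its left, z up, the work surface at z = 0. Lengths are in m, angles in rad, forces in N, time in s.
With the tool pointing down it reaches from about 0.25 to 0.85 m from the base axis. Payload 12.5 kg.
Tool frame: the origin (TCP) lies at the very end of the fingers, on their centre line; the grasp point (between the pads) lies 19 mm behind it; z points along the fingers, y is the line along which they close (so a half turn about z gives the same grasp; the last joint's range is limited). The gripper opens to 93 mm and grips with 3 to 60 N. Pads are 15 mm wide; open, the fingers measure 128 mm over their backs; the gripper's body (75 mm by 188 mm) begins 65 mm behind the grasp point.
Start: joints at [-1.302, 0.351, 1.652, -0, 1.139, -0.085], TCP at [0.191, -0.516, 0.219] pointing down, gripper open.
Joint ranges: [-2.75, 2.75], [-0.79, 2.1], [0.01, 2.65], [-1.57, 4.71], [0.07, 3.14], [-2.87, 2.87]. Speed limits (rad/s): [2.22, 2.22, 2.79, 3.14, 3.14, 3.14].

### API

Orientations are given as [roll, pitch, yaw] about the fixed x, y, z axes, in that order (R = Rz(yaw) Ry(pitch) Rx(roll)).
In Python, from plant import * gives the robot as it stands. The module is installed in compiled form; this text tells all that it offers.
- The arm moves only by the tool drive_tool, never from a script. Its argument "series" is a list that holds one entry, the list of rows, each a list of 7 numbers: the shift along the tool's x, y, z normalised to -1 to 1, where 1 is 1 m, then the turn, a rotation vector about the tool's x, y, z normalised to -1 to 1, where 1 is pi/2 rad, then the opening, from -1 (shut) to 1 (fully open). In form: [[[x, y, z, ax, ay, az, grip], ...]]. A call has 1 to 10 rows; each row is the pose to reach, as a shift and turn from the pose commanded when the call began, along the tool's axes at that moment; what a row does not reach only later rows make up. A row lasts 1/8 s, in which the tool goes at most 62.5 mm and 10.7 degrees, less where a joint would pass 70% of its speed; a pose out of reach is approached as far as the arm can. A call with a number of a shift or a turn outside -1 to 1 is refused whole. A call with a gripper value outside its range is refused whole. The fingers move at their own pace and stop on an object; "grip_force" is the grip in N (left out, the last holds). Time passes only in rows, so rows that repeat a pose let the fingers close. It gives the time, the measured TCP pose, the force, the opening and the grip force at its end, in the units of the state.
- get_obs(): the state, without advancing time (a new reading comes with each control period).
- get_image(name): name is "side" or "top" or "wrist"; returns a dict with "pixels" (400x640x3 uint8, red, green, blue), "intrinsics" (3x3 intrinsics, pixels), "world_from_camera" (4x4, takes a point from camera to world coordinates). Camera axes: x right, y down, z forward; pixel columns grow to the right and rows downward; lengths in m; the calibration is good to about 2 mm. A picture is of the moment at which its call begins. There is no depth.
- sign_off(): hands the job in; it is judged then, once.
The state is a dict: "time": time; "q": joint angles; "dq": joint speeds; "effort": joint torques, N m; "tool_pos": TCP position; "tcp_rot": TCP orientation; "wrist_force": force on the tool from outside, world axes, zero at the start; "wrist_torque": the same for the moment, N m; "width": finger opening in m; "grasp_force": force on a finger pad.
Only numpy, scipy, OpenCV 4.12 (cv2) and the standard library are available. Lean on these libraries where they do the work, as an engineer would, in place of code of your own. Each camera call takes 0.05 s, during which the arm holds its last target. There are 200 camera calls.

## Working session

There is one attempt and no reset: what is moved stays moved. The work goes in short steps, Python scripts to look and compute and a tool call to move; the robot and the scene stay as the last step left them, time stands still between calls to the robot, and variables do not carry over. Pictures are saved under pics/ and viewed, at most 10 in all, crops included, and the job is handed in when it is done.

Besides the shell and the picture viewer there is one more tool, called after ">>>" by a JSON object that holds its "fn" and its "kwargs". drive_tool: Moves the arm, as the interface text tells. Its arguments: {"type":"object","properties":{"series":{"type":"array","items":{"type":"array","items":{"type":"array","items":{"type":"number","minimum":-1,"maximum":1}}}},"grip_force":{"type":"number"}},"required":["series"]}

```bash
mkdir -p pics
python3 - <<'E'
from plant import *
import cv2,numpy as np
o=get_obs();print(o)
for n in("side","top"):
    d=get_image(n);cv2.imwrite(f"pics/{n}0.png",d["pixels"][:,:,::-1]);np.savez(f"{n}0.npz",**d)
    print(n,d["intrinsics"],d["world_from_camera"].round(4))
E
```

```text
{'time': 0.0, 'q': array([-1.30157462e+00,  3.51247418e-01,  1.65243059e+00, -1.71286323e-05,
        1.13910407e+00, -8.45853784e-02]), 'dq': array([ 0.00090677, -0.00011476,  0.0012888 , -0.00160802,  0.00178719,
       -0.00133989]), 'effort': array([-9.80033619e-04, -4.97330546e+01, -2.85256559e+01,  6.98587275e-02,
        2.57048837e-02, -1.17927580e-04]), 'tool_pos': array([ 0.19049325, -0.51558393,  0.21809284]), 'tcp_rot': array([-3.14040617e+00, -8.49945861e-05,  3.53814209e-01]), 'wrist_force': array([0.5984928 , 0.36627604, 0.92061687]), 'wrist_torque': array([-1.92182346e-05, -1.19537107e-02,  4.70671186e-03]), 'grasp_force': 0.0, 'width': 0.09293592554946437}
side [[397.21299548   0.         320.14356653]
 [  0.         397.21299548 197.80769218]
 [  0.           0.           1.        ]] [[ 0.9251 -0.1988  0.3236  0.3269]
 [-0.3791 -0.5349  0.7551 -0.6654]
 [ 0.023  -0.8212 -0.5702  0.642 ]
 [ 0.      0.      0.      1.    ]]
top [[400.34616008   0.         315.40659967]
 [  0.         400.34616008 210.41316994]
 [  0.           0.           1.        ]] [[ 0.0178 -0.9915  0.1287  0.4984]
 [-0.9996 -0.0147  0.0247  0.0216]
 [-0.0226 -0.1291 -0.9914  1.2461]
 [ 0.      0.      0.      1.    ]]
```

View pics/side0.png

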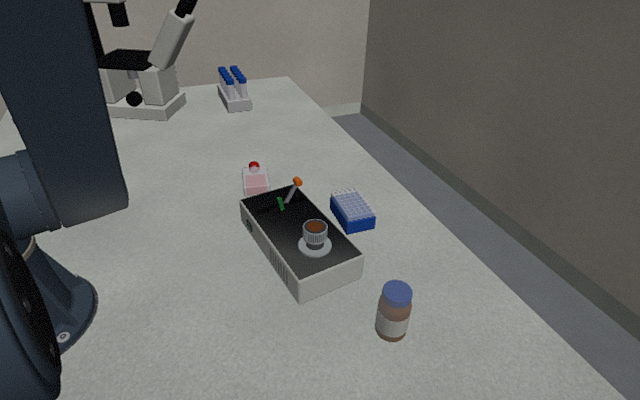

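View pics/top0.png

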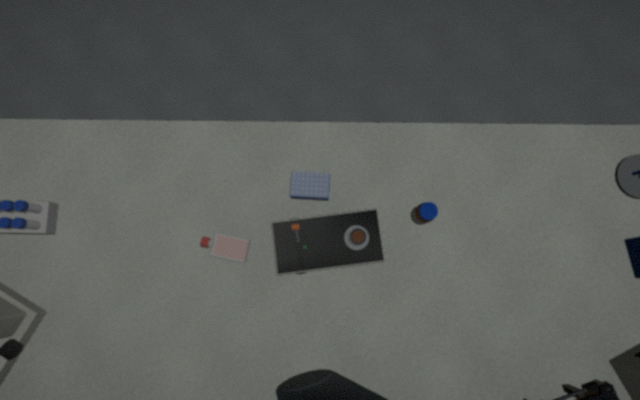

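The side view shows the house around (300,240), with orange grip at (297,182), green mark at (281,203) and collar at (315,235). In the top view the black top spans (275,210) to (383,272), with orange at (296,227), green at (305,247) and collar at (357,237). The lever leans to +x, and the mark leans toward -x.

```bash
cat > h.py <<'E'
import cv2,numpy as np
from scipy.spatial.transform import Rotation as R
def ray(d,p):
    T=d["world_from_camera"];v=np.linalg.inv(d["intrinsics"])@[p[0],p[1],1]
    return T[:3,3],T[:3,:3]@v/np.linalg.norm(v)
def onz(d,p,z):
    c,v=ray(d,p);return c+v*(z-c[2])/v[2]
def onplane(d,p,P,n):
    c,v=ray(d,p);return c+v*(np.dot(P-c,n)/np.dot(v,n))
def tri(rs):
    A=sum(np.eye(3)-np.outer(v,v) for c,v in rs);b=sum((np.eye(3)-np.outer(v,v))@c for c,v in rs)
    X=np.linalg.solve(A,b);return X,[np.linalg.norm(np.cross(X-c,v)) for c,v in rs]
def blobs(m,k=1,amin=4):
    n,l,s,c=cv2.connectedComponentsWithStats(m.astype(np.uint8))
    i=[j for j in np.argsort(-s[1:,4])+1 if s[j,4]>=amin][:k]
    return [(c[j],s[j],l==j) for j in i]
def hsv(d):return cv2.cvtColor(d["pixels"],cv2.COLOR_RGB2HSV).astype(int)
def orange(h):return (h[...,0]>=4)&(h[...,0]<=16)&(h[...,1]>190)&(h[...,2]>90)
def green(h):return (h[...,0]>45)&(h[...,0]<85)&(h[...,1]>130)
E
python3 - <<'E'
from h import *
t=dict(np.load("top0.npz"));s=dict(np.load("side0.npz"))
g=t["pixels"].max(2).astype(int)
m=np.zeros(g.shape,bool);m[195:290,262:400]=g[195:290,262:400]<75
c,st,mk=blobs(m)[0]
cn=max(cv2.findContours(mk.astype(np.uint8),0,2)[0],key=cv2.contourArea)
P=np.array([onz(t,p,.07)[:2]*1000 for p in cn[:,0].astype(float)],np.float32)
r=cv2.minAreaRect(P);print("house",r,st)
for n,f,sl in(("or",orange,None),("gr",green,None)):
    rs=[]
    for d,(x0,x1,y0,y1) in((t,(275,383,205,275)),(s,(240,340,165,260))):
        h=hsv(d);k=np.zeros(h.shape[:2],bool);k[y0:y1,x0:x1]=f(h)[y0:y1,x0:x1]
        b=blobs(k,2,2);print(n,[(q[0].round(1),q[1]) for q in b]);
        if b:rs.append(ray(d,b[0][0]))
    if len(rs)==2:print(n,tri(rs))
# collar white flange circle in top (neck base) & amber
h=hsv(t);k=np.zeros(h.shape[:2],bool);k[220:255,340:375]=(h[220:255,340:375,0]<18)&(h[220:255,340:375,1]>100)
for q in blobs(k,1):print("amber",q[0],q[1],onz(t,q[0],.125))
E
```

```text
house ((560.753662109375, 15.296737670898438), (151.27151489257812, 311.124267578125), 8.244462013244629) [ 272  210  112   64 4922]
or []
or [(array([297.3, 181.1]), array([293, 177,   9,   9,  51], dtype=int32))]
gr []
gr [(array([280.4, 203. ]), array([276, 196,   9,  15,  72], dtype=int32)), (array([301. , 203.7]), array([300, 203,   3,   2,   3], dtype=int32))]
amber [357.47524752 236.        ] [352 231  12  11 101] [ 0.57351349 -0.0694068   0.125     ]
```

```bash
cat >> h.py <<'E'
YAW=np.radians(8.24);H=np.array([.5608,.0153,0])
Rh=R.from_euler('z',YAW).as_matrix()
def loc(X):return Rh.T@(np.asarray(X)-H)
def wor(x):return H+Rh@np.asarray(x)
def ang(d,p,y):
    L=loc(onplane(d,p,wor([0,y,.05]),Rh[:,1]));return np.arctan2(L[0],L[2]-.05),np.hypot(L[0],L[2]-.05)
E
python3 - <<'E'
from h import *
from plant import *
s=dict(np.load("side0.npz"));t=dict(np.load("top0.npz"))
print("lever",ang(s,(297.3,181.1),.085))
h=hsv(s);b=blobs(green(h)&(np.arange(640)<290)&(np.arange(640)>270),1)[0]
yy,xx=np.nonzero(b[2]);print("green c",ang(s,b[0],.067),"top",ang(s,(xx[yy==yy.min()].mean(),yy.min()),.067),"bot",ang(s,(xx[yy==yy.max()].mean(),yy.max()),.067))
print("top lever",ang(t,(296,226),.085))
print(wor([0,85e-3,.05]),wor([0,-.085,.125]))
o=get_obs();w=get_image("wrist");cv2.imwrite("pics/w0.png",w["pixels"][:,:,::-1])
T=np.eye(4);T[:3,:3]=R.from_euler('xyz',o["tcp_rot"]).as_matrix();T[:3,3]=o["tool_pos"]
print((np.linalg.inv(T)@w["world_from_camera"]).round(3),w["intrinsics"])
E
```

```text
lever (np.float64(0.5766006882053182), np.float64(0.08788633456656796))
green c (np.float64(-0.1927114353666256), np.float64(0.03920322062661262)) top (np.float64(-0.21049412145684296), np.float64(0.062023451699876324)) bot (np.float64(-0.30820549846048356), np.float64(0.017846360467980438))
top lever (np.float64(1.255859624920115), np.float64(0.05878157592220242))
[0.54861781 0.0994225  0.05      ] [ 0.57298219 -0.0688225   0.125     ]
[[-0.    -0.969 -0.246  0.067]
 [ 1.    -0.    -0.001 -0.001]
 [ 0.001 -0.246  0.969 -0.166]
 [ 0.     0.     0.     1.   ]] [[278.06613104   0.         318.63758646]
 [  0.         278.06613104 200.69273906]
 [  0.           0.           1.        ]]
```

```bash
cat >> h.py <<'E'
def go(o,x,dyaw=0,tilt=0):
    "row numbers to bring TCP to house-frame x, yaw=YAW+dyaw, tilt about tool x (deg)"
    R0=R.from_euler('xyz',o["tcp_rot"])
    R1=R.from_euler('z',YAW+np.radians(dyaw))*R.from_euler('x',np.pi)*R.from_euler('x',np.radians(tilt))
    print("move",np.r_[R0.inv().apply(wor(x)-o["tool_pos"]),(R0.inv()*R1).as_rotvec()/(np.pi/2)].round(4))
E
python3 - <<'E'
from h import *
from plant import *
o=get_obs();go(o,[0,-.004,.28]);go(o,[0,-.004,.174],0,40)
E
```

```text
move [ 5.305e-01 -3.660e-01 -6.140e-02 -5.000e-04 -0.000e+00  1.337e-01]
move [ 0.5305 -0.3659  0.0446  0.4423  0.0466  0.1282]
```

>>> {"fn": "drive_tool", "kwargs": {"series": [[[0.05,-0.03,-0.06,0,0,0.02,0.2],[0.53,-0.366,-0.06,0,0,0.13,0],[0.53,-0.366,-0.06,0,0,0.13,0],[0.53,-0.366,-0.06,0,0,0.13,0],[0.53,-0.366,-0.06,0,0,0.13,0],[0.53,-0.366,-0.06,0,0,0.13,0],[0.53,-0.366,-0.06,0,0,0.13,0],[0.53,-0.366,-0.06,0,0,0.13,0],[0.53,-0.366,-0.06,0,0,0.13,0],[0.53,-0.366,-0.06,0,0,0.13,0]]], "grip_force": 20}}

```text
time: 1.4
tool_pos: [0.5399, -0.0185, 0.2777]
tcp_rot: [3.141, 0.0, 0.15]
wrist_force: [0.5, -1.3, -0.8]
width: 0.0463
grasp_force: 0.0
```

Run:
```python
from h import *
from plant import *
o=get_obs();print(o["time"],o["q"].round(2),loc(o["tool_pos"]));go(o,[0,-.004,.174],0,40)
```

```text
1.4 [-0.12  0.28  1.6  -0.    1.26  1.3 ] [-0.02556624 -0.03043138  0.27767968]
move [ 0.0257 -0.0263  0.1037  0.4445  0.0013  0.0036]
```

>>> {"fn": "drive_tool", "kwargs": {"series": [[[0.025,-0.025,0.1,0.44,0,0,0],[0.025,-0.025,0.1,0.44,0,0,0],[0.025,-0.025,0.1,0.44,0,0,0],[0.025,-0.025,0.1,0.44,0,0,0],[0.025,-0.025,0.1,0.44,0,0,0],[0.025,-0.025,0.1,0.44,0,0,0],[0.025,-0.025,0.1,0.44,0,0,0]]]}}

```text
time: 2.28
tool_pos: [0.5601, 0.0086, 0.1784]
tcp_rot: [-2.453, -0.001, 0.151]
wrist_force: [-0.1, -0.2, 0.5]
width: 0.0463
grasp_force: 0.0
```

```bash
cat > w.py <<'E'
import sys
from h import *
from plant import *
o=get_obs();w=get_image("wrist");n=sys.argv[1];np.savez(n+".npz",**w)
cv2.imwrite(f"pics/{n}.png",w["pixels"][:,:,::-1])
print(o["time"],loc(o["tool_pos"]).round(4))
h=hsv(w)
for nm,f,y in(("orange",orange,.085),("green",green,.067)):
    for b in blobs(f(h),2,15):
        ys,xs=np.nonzero(b[2])
        P=np.array([loc(onplane(w,p,wor([0,y,.05]),Rh[:,1])) for p in zip(xs,ys)])[:,[0,2]]
        ev,V=np.linalg.eigh(np.cov(P.T));v=V[:,1]*np.sign(V[1,1])
        print(nm,b[0].round(1),b[1],"ang/r",np.round(ang(w,b[0],y),3),"axis angle",np.arctan2(v[0],v[1]).round(3),"sd",np.sqrt(ev).round(4))
E
python3 w.py w1
```

```text
2.275 [-0.0016 -0.0065  0.1784]
orange [479.9 233.7] [450 221  61  31 899] ang/r [-2.809  1.26 ] axis angle 0.33 sd [0.0313 0.7213]
orange [281.9 150.1] [268 141  28  20 445] ang/r [0.563 0.087] axis angle 0.069 sd [0.0047 0.009 ]
green [318.5 205.2] [305 194  29  24 388] ang/r [-0.273  0.042] axis angle -0.045 sd [0.0045 0.0126]
```

View pics/w1.png

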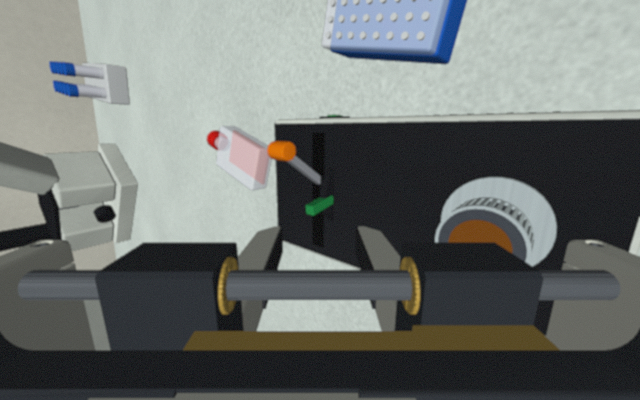

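The image shows the orange grip at (282,150), its rod running to (320,180), and the green mark from (330,200) to its tip at (308,212), leaning to -x by about 0.2–0.27 rad. Next I grasp the lever.

Run:
```python
from h import *
from plant import *
o=get_obs();go(o,[.049,.085,.2]);go(o,[.049,.085,.11])
```

```text
move [ 0.0513 -0.0841  0.0413 -0.4388  0.0009  0.0045]
move [ 0.0512 -0.0268  0.1108 -0.4388  0.0009  0.0045]
```

>>> {"fn": "drive_tool", "kwargs": {"series": [[[0.02,-0.03,-0.02,-0.2,0,0,0],[0.051,-0.084,0.041,-0.439,0,0.005,0],[0.051,-0.084,0.041,-0.439,0,0.005,0],[0.051,-0.084,0.041,-0.439,0,0.005,0],[0.051,-0.084,0.041,-0.439,0,0.005,0],[0.051,-0.084,0.041,-0.439,0,0.005,0],[0.051,-0.084,0.041,-0.439,0,0.005,0],[0.051,-0.084,0.041,-0.439,0,0.005,0]]]}}

```text
time: 3.32
tool_pos: [0.597, 0.1045, 0.1995]
tcp_rot: [-3.139, 0.003, 0.141]
wrist_force: [0.7, -0.1, 0.1]
width: 0.0465
grasp_force: 0.0
```

```bash
python3 w.py w2
python3 - <<'E'
from h import *
from plant import *
o=get_obs();w=dict(np.load("w2.npz"));print(o["tcp_rot"]);go(o,[.049,.085,.11])
for b in blobs(orange(hsv(w)),3):print("orange at z.126",b[0],loc(onz(w,b[0],.126)))
for b in blobs(green(hsv(w)),2):print("gr at z.105",b[0],loc(onz(w,b[0],.1)))
E
```

```text
3.325 [0.0486 0.0831 0.1995]
orange [319.3 209.3] [306 200  27  20 489] ang/r [-2.884  0.927] axis angle 0.282 sd [0.0067 0.3389]
orange [509.2 248.1] [500 243  18  13  75] ang/r [0.353 0.338] axis angle 0.022 sd [0.     0.0001]
green [336.6 253.9] [331 242  12  23 225] ang/r [-0.014  0.068] axis angle 0.429 sd [0.0063 0.054 ]
green [315.  160.6] [311 160   9   2  16] ang/r [0.169 1.333] axis angle 0.11 sd [0.003 1.904]
[-3.13949346e+00  2.78792507e-03  1.41106757e-01]
move [ 0.0006 -0.0016  0.0895 -0.0013  0.0018 -0.0017]
orange at z.126 [319.29243354 209.34355828] [0.04633656 0.08362737 0.126     ]
orange at z.126 [509.2        248.14666667] [ 0.00849621 -0.09228388  0.126     ]
gr at z.105 [336.63111111 253.89777778] [-0.00926401  0.06583747  0.1       ]
gr at z.105 [315.     160.5625] [0.0870034  0.08761443 0.1       ]
```

View pics/w2.png

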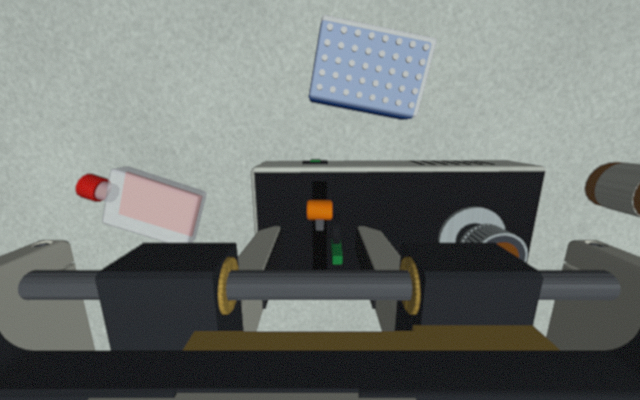

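The grip at (319,209) is centred between the fingers, and the mark is at (337,254). I descend and pinch.

>>> {"fn": "drive_tool", "kwargs": {"series": [[[0,-0.001,0.05,0,0,0,0],[0,-0.001,0.089,0,0,0,0],[0,-0.001,0.089,0,0,0,0],[0,-0.001,0.089,0,0,0,-1],[0,-0.001,0.089,0,0,0,-1],[0,-0.001,0.089,0,0,0,-1],[0,-0.001,0.089,0,0,0,-1],[0,-0.001,0.089,0,0,0,-1]]], "grip_force": 20}}

```text
time: 4.38
tool_pos: [0.5977, 0.1047, 0.1121]
tcp_rot: [3.14, -0.0, 0.142]
wrist_force: [2.0, -11.7, 3.0]
width: 0.0217
grasp_force: 20.0
```

Run:
```python
from h import *
from plant import *
o=get_obs();print(loc(o["tool_pos"]))
for a in(.3,.05,-.2,-.26):go(o,[.09*np.sin(a),.084,.05+.09*np.cos(a)-.016])
```

```text
[0.04937907 0.08316727 0.11207649]
move [-0.0228 -0.0008 -0.0079  0.0009 -0.0001 -0.0009]
move [-0.0449 -0.0008 -0.0118  0.0009 -0.0001 -0.0009]
move [-0.0673 -0.0007 -0.0101  0.0009 -0.0001 -0.0009]
move [-0.0725 -0.0007 -0.0089  0.0009 -0.0001 -0.0009]
```

>>> {"fn": "drive_tool", "kwargs": {"series": [[[-0.012,0.001,-0.005,0,0,0,-1],[-0.023,0.001,-0.008,0,0,0,-1],[-0.034,0.001,-0.0105,0,0,0,-1],[-0.045,0.001,-0.012,0,0,0,-1],[-0.056,0.001,-0.0115,0,0,0,-1],[-0.067,0.001,-0.01,0,0,0,-1],[-0.069,0.001,-0.0097,0,0,0,-1],[-0.069,0.001,-0.0097,0,0,0,-1],[-0.069,0.001,-0.0097,0,0,0,-1]]]}}

```text
time: 5.5
tool_pos: [0.53, 0.0947, 0.1227]
tcp_rot: [3.141, -0.002, 0.143]
wrist_force: [-0.7, -8.8, 11.0]
width: 0.022
grasp_force: 20.0
```

Run:
```python
from h import *
from plant import *
o=get_obs();print(loc(o["tool_pos"]),o["wrist_force"]);go(o,[-.02,.084,.2]);go(o,[0,-.004,.174],0,40)
```

```text
[-0.01906699  0.08301612  0.12271968] [-0.68771896 -8.75837516 11.00442197]
move [-0.0008 -0.0009 -0.0773  0.0003 -0.0011 -0.0008]
move [ 1.930e-02  8.700e-02 -5.120e-02  4.448e-01 -1.300e-03 -4.000e-04]
```

Release, lift, and look from the collar side.

>>> {"fn": "drive_tool", "kwargs": {"series": [[[0,0,0,0,0,0,0],[0,0,0,0,0,0,0],[0,0,0,0,0,0,0],[0,0,-0.04,0,0,0,0],[0,0,-0.09,0,0,0,0],[0,0,-0.09,0,0,0,0]]]}}

```text
time: 6.25
tool_pos: [0.5303, 0.0959, 0.2138]
tcp_rot: [-3.14, -0.004, 0.143]
wrist_force: [0.7, -0.1, 0.1]
width: 0.0467
grasp_force: 0.0
```

>>> {"fn": "drive_tool", "kwargs": {"series": [[[0.02,0.086,0,0.15,0,0,0],[0.02,0.086,0.02,0.3,0,0,0],[0.02,0.086,0.035,0.44,0,0,0],[0.02,0.086,0.035,0.44,0,0,0],[0.02,0.086,0.035,0.44,0,0,0],[0.02,0.086,0.035,0.44,0,0,0],[0.02,0.086,0.035,0.44,0,0,0]]]}}

```text
time: 7.12
tool_pos: [0.5606, 0.0142, 0.1759]
tcp_rot: [-2.451, 0.002, 0.144]
wrist_force: [-0.8, 0.9, 0.6]
width: 0.0468
grasp_force: 0.0
```

```bash
python3 w.py w3
python3 - <<'E'
import cv2
i=cv2.imread("pics/w3.png");cv2.imwrite("pics/w3c.png",cv2.resize(i[150:250,250:370],None,fx=6,fy=6,interpolation=cv2.INTER_CUBIC))
E
```

```text
7.125 [-0.0004 -0.001   0.1759]
orange [492.5 237.4] [459 225  64  34 842] ang/r [-2.807  1.696] axis angle 0.352 sd [0.0453 1.6606]
orange [275.3 218.9] [262 210  27  20 379] ang/r [-0.17   0.088] axis angle 0.446 sd [0.004  0.0096]
green [321.8 208.5] [308 198  29  22 354] ang/r [-0.292  0.041] axis angle -0.08 sd [0.004  0.0126]
```

View pics/w3c.png

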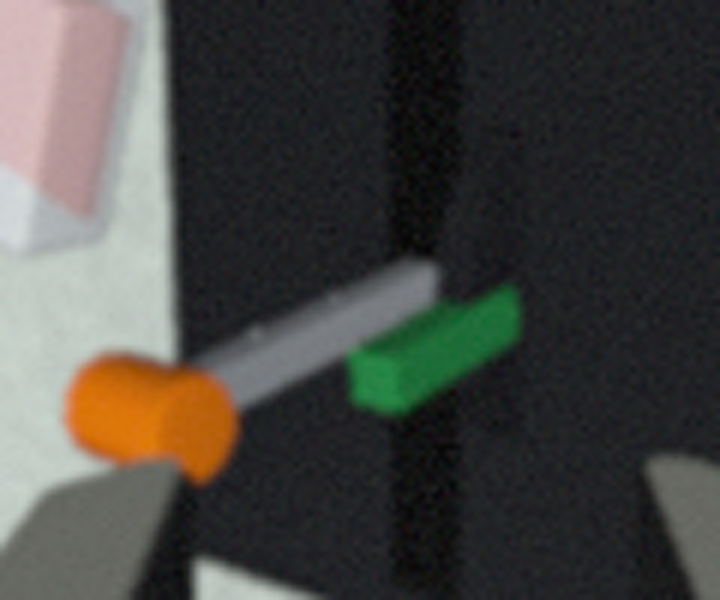

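The crop shows the rod edges at (195,362)→(415,258) and (245,405)→(440,305). The mark's collar-side face has edges (400,360)→(515,288) and (405,412)→(522,335). I'll cast these onto their planes to get angles.

```bash
cat > e.py <<'E'
from h import *
def la(w,p,q,y,off=(250,150)):
    A,B=[loc(onplane(w,(np.array(k)+.5)/6-.5+off,wor([0,y,.05]),Rh[:,1])) for k in(p,q)]
    v=A-B;m=(A+B)/2;n=np.array([v[2],-v[0]])/np.hypot(v[0],v[2]);
    print(np.arctan2(v[0],v[2]).round(3),"offset from hinge",round(float(n@(m[[0,2]]-[0,.05])),4),"r",np.hypot(A[0],A[2]-.05).round(4))
E
python3 - <<'E'
from e import *
w=dict(np.load("w3.npz"))
print("rod");la(w,(195,362),(415,258),.085);la(w,(245,405),(440,305),.085)
print("mark");la(w,(400,360),(515,288),.062);la(w,(405,412),(522,335),.062);la(w,(355,350),(440,303),.072)
# subpixel long-edge fit of mark lower edge & rod lower edge
g=w["pixels"].astype(float)
h=hsv(w);b=blobs(green(h),1)[0]
big=cv2.resize(w["pixels"][150:250,250:370],None,fx=6,fy=6,interpolation=cv2.INTER_CUBIC).astype(int)
gm=big[...,1]-big[...,0]
def edge(x0,x1,f):
    P=np.array([(x,f(x)) for x in range(x0,x1,4)],float);vx,vy,a,c=cv2.fitLine(P.astype(np.float32),cv2.DIST_HUBER,0,.01,.01).ravel()
    return (x0,c+vy/vx*(x0-a)),(x1,c+vy/vx*(x1-a))
lo=lambda x:np.nonzero(gm[250:440,x]>35)[0].max()+250
e=edge(415,505,lo);print(e);la(w,*e,.062)
br=big.sum(2)
rl=lambda x:np.nonzero(br[200:,x][:220]>220)[0].max()+200
e=edge(260,340,rl);print(e);la(w,*e,.0835)
ru=lambda x:np.nonzero(br[:,x]>220)[0].min()
e=edge(215,405,lambda x:np.nonzero(br[250:400,x]>220)[0].min()+250);print(e);la(w,*e,.085)
E
```

```text
rod
-0.134 offset from hinge 0.0024 r 0.0785
-0.134 offset from hinge -0.0089 r 0.0695
mark
-0.193 offset from hinge 0.0017 r 0.055
-0.19 offset from hinge -0.0077 r 0.0561
-0.16 offset from hinge -0.0003 r 0.0548
((415, np.float32(406.12006)), (505, np.float32(347.44565)))
-0.186 offset from hinge -0.0081 r 0.0535
((260, np.float32(399.07114)), (340, np.float32(357.72885)))
-0.136 offset from hinge -0.0082 r 0.0673
((215, np.float32(351.43423)), (405, np.float32(264.4098)))
-0.124 offset from hinge 0.0018 r 0.0739
```

Run:
```python
from h import *
from plant import *
o=get_obs();go(o,[-.019,.083,.2]);go(o,[-.019,.083,.1225])
```

```text
move [-1.870e-02 -8.010e-02  3.510e-02 -4.398e-01  9.000e-04 -4.000e-04]
move [-1.860e-02 -3.070e-02  9.480e-02 -4.398e-01  9.000e-04 -4.000e-04]
```

>>> {"fn": "drive_tool", "kwargs": {"series": [[[-0.01,-0.03,-0.03,-0.15,0,0,0],[-0.0187,-0.08,0.02,-0.3,0,0,0],[-0.0187,-0.08,0.035,-0.44,0,0,0],[-0.0187,-0.08,0.035,-0.44,0,0,0],[-0.0187,-0.08,0.035,-0.44,0,0,0],[-0.0187,-0.08,0.035,-0.44,0,0,0],[-0.0187,-0.08,0.035,-0.44,0,0,0]]]}}

```text
time: 8.05
tool_pos: [0.5303, 0.0929, 0.1995]
tcp_rot: [-3.139, 0.003, 0.141]
wrist_force: [0.0, -1.0, 0.1]
width: 0.0462
grasp_force: 0.0
```

Run:
```python
from h import *
from plant import *
o=get_obs();print(o["tcp_rot"],loc(o["tool_pos"]));go(o,[-.019,.0832,.1225])
```

```text
[-3.13870797e+00  2.76836112e-03  1.40739374e-01] [-0.01902001  0.08117791  0.19945079]
move [ 0.0002 -0.0018  0.077  -0.0018  0.0018 -0.002 ]
```

>>> {"fn": "drive_tool", "kwargs": {"series": [[[0,-0.002,0.05,0,0.002,0,0],[0,-0.002,0.077,0,0.002,0,0],[0,-0.002,0.077,0,0.002,0,0],[0,-0.002,0.077,0,0.002,0,-1],[0,-0.002,0.077,0,0.002,0,-1],[0,-0.002,0.077,0,0.002,0,-1],[0,-0.002,0.077,0,0.002,0,-1]]]}}

```text
time: 8.93
tool_pos: [0.5304, 0.0948, 0.1235]
tcp_rot: [3.141, -0.002, 0.143]
wrist_force: [0.4, -9.1, 3.9]
width: 0.0216
grasp_force: 20.0
```

>>> {"fn": "drive_tool", "kwargs": {"series": [[[-0.003,0,0.0005,0,0,0,-1],[-0.0055,0,0.001,0,0,0,-1],[-0.0055,0,0.001,0,0,0,-1],[-0.0055,0,0.001,0,0,0,-1],[-0.0055,0,0.001,0,0,0,0],[-0.0055,0,0.001,0,0,0,0],[-0.0055,0,0.001,0,0,0,0],[-0.0055,0,-0.04,0,0,0,0],[-0.0055,0,-0.09,0,0,0,0],[-0.0055,0,-0.09,0,0,0,0]]]}}

```text
time: 10.18
tool_pos: [0.5258, 0.0953, 0.2159]
tcp_rot: [-3.14, -0.007, 0.143]
wrist_force: [0.4, 0.7, 0.2]
width: 0.0463
grasp_force: 0.0
```

>>> {"fn": "drive_tool", "kwargs": {"series": [[[0.024,0.086,0,0.15,0,0,0],[0.024,0.086,0.02,0.3,0,0,0],[0.024,0.086,0.035,0.44,0,0,0],[0.024,0.086,0.035,0.44,0,0,0],[0.024,0.086,0.035,0.44,0,0,0],[0.024,0.086,0.035,0.44,0,0,0],[0.024,0.086,0.035,0.44,0,0,0]]]}}

```text
time: 11.05
tool_pos: [0.5603, 0.0141, 0.178]
tcp_rot: [-2.451, -0.002, 0.144]
wrist_force: [0.4, 0.2, 0.0]
width: 0.0465
grasp_force: 0.0
```

```bash
python3 w.py w4
python3 - <<'E'
import cv2
i=cv2.imread("pics/w4.png");cv2.imwrite("pics/w4c.png",cv2.resize(i[150:250,250:370],None,fx=6,fy=6,interpolation=cv2.INTER_CUBIC))
E
```

```text
11.05 [-0.0007 -0.0011  0.178 ]
orange [493.1 236.9] [459 224  64  35 917] ang/r [-2.812  1.718] axis angle 0.348 sd [0.0493 1.726 ]
orange [278.2 222.2] [265 214  27  21 330] ang/r [-0.224  0.088] axis angle 0.505 sd [0.0038 0.0102]
green [323.2 207.9] [309 197  29  23 345] ang/r [-0.296  0.041] axis angle -0.081 sd [0.004  0.0126]
```

View pics/w4c.png

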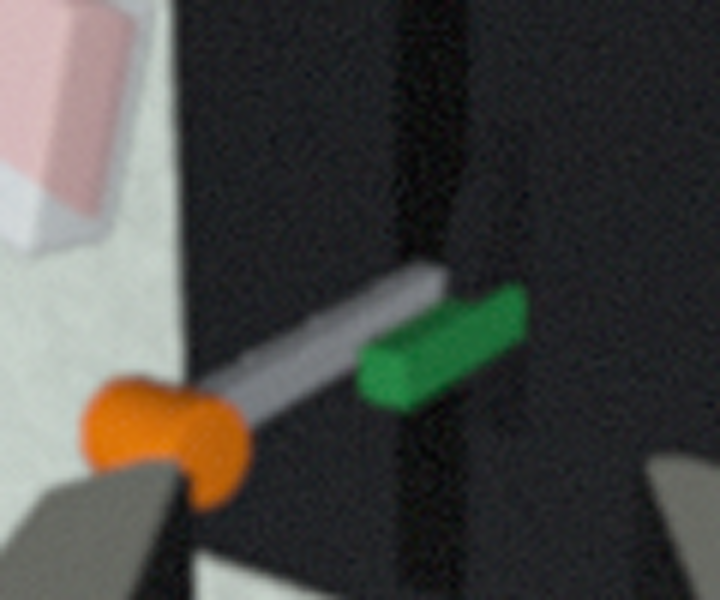

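The rod edges now run (205,376)→(425,264) and (260,417)→(448,305). The mark's face edges run (408,358)→(522,287) and (412,411)→(528,335).

Run:
```python
from e import *
w=dict(np.load("w4.npz"))
big=cv2.resize(w["pixels"][150:250,250:370],None,fx=6,fy=6,interpolation=cv2.INTER_CUBIC).astype(int)
gm=big[...,1]-big[...,0];br=big.sum(2)
def edge(x0,x1,f):
    P=np.array([(x,f(x)) for x in range(x0,x1,4)],float);vx,vy,a,c=cv2.fitLine(P.astype(np.float32),cv2.DIST_HUBER,0,.01,.01).ravel()
    return (x0,c+vy/vx*(x0-a)),(x1,c+vy/vx*(x1-a))
print("rod");la(w,(205,376),(425,264),.085);la(w,(260,417),(448,305),.085)
e=edge(270,345,lambda x:np.nonzero(br[200:420,x]>220)[0].max()+200);print(e);la(w,*e,.0835)
e=edge(225,415,lambda x:np.nonzero(br[250:400,x]>220)[0].min()+250);print(e);la(w,*e,.085)
print("mark");la(w,(408,358),(522,287),.062);la(w,(412,411),(528,335),.062)
e=edge(422,512,lambda x:np.nonzero(gm[250:440,x]>35)[0].max()+250);print(e);la(w,*e,.062)
# side and top checks
from plant import *
s=get_image("side");np.savez("side1.npz",**s);h=hsv(s);x=np.arange(640)
b=blobs(orange(h)&(x>260)&(x<310),1)[0];print("side orange",b[0],ang(s,b[0],.085),loc(onplane(s,b[0],wor([0,.085,0]),Rh[:,1])))
b=blobs(green(h)&(x>265)&(x<292),1)[0];print("side green",b[0],b[1])
```

```text
rod
-0.156 offset from hinge 0.001 r 0.0788
-0.187 offset from hinge -0.0086 r 0.069
((270, np.float32(416.04486)), (345, np.float32(371.46588)))
-0.184 offset from hinge -0.0087 r 0.0681
((225, np.float32(369.5751)), (415, np.float32(265.85626)))
-0.18 offset from hinge 0.0022 r 0.0743
mark
-0.193 offset from hinge 0.0014 r 0.0551
-0.19 offset from hinge -0.0081 r 0.0564
((422, np.float32(403.0216)), (512, np.float32(344.67096)))
-0.186 offset from hinge -0.0081 r 0.0537
side orange [272.45283019 183.56603774] (np.float64(-0.2004383137395134), np.float64(0.08841101521828591)) [-0.01760253  0.085       0.13664097]
side green [280.81818182 203.31818182] [277 196   9  15  66]
```

The lever (about -0.185) matches the mark (about -0.19). Next is the collar.

Run:
```python
from h import *
from plant import *
o=get_obs();go(o,[0,-.085,.2],20)
```

```text
move [ 0.0008  0.0505 -0.0703 -0.4353 -0.0777 -0.2131]
```

>>> {"fn": "drive_tool", "kwargs": {"series": [[[0,0,-0.06,0,0,0,1],[0,0.05,-0.07,-0.1,-0.02,-0.05,1],[0,0.05,-0.07,-0.435,-0.078,-0.213,1],[0,0.05,-0.07,-0.435,-0.078,-0.213,1],[0,0.05,-0.07,-0.435,-0.078,-0.213,1],[0,0.05,-0.07,-0.435,-0.078,-0.213,1],[0,0.05,-0.07,-0.435,-0.078,-0.213,1],[0,0.05,-0.07,-0.435,-0.078,-0.213,1]]]}}

```text
time: 12.15
tool_pos: [0.572, -0.0697, 0.1991]
tcp_rot: [-3.138, 0.001, 0.49]
wrist_force: [-0.2, -0.1, -0.0]
width: 0.093
grasp_force: 0.0
```

```bash
python3 w.py w5
python3 - <<'E'
from h import *
from plant import *
o=get_obs();w=dict(np.load("w5.npz"));h=hsv(w);k=(h[...,0]<18)&(h[...,1]>130)&(h[...,2]>40)
print(o["tcp_rot"])
for b in blobs(k,4,60):print(b[0],b[1],loc(onz(w,b[0],.125)))
go(o,[0,-.085,.105],20)
E
```

```text
12.15 [-0.0011 -0.0857  0.1991]
orange [320.5 208.5] [303 192  35  34 849] ang/r [0.249 1.868] axis angle 0.263 sd [0.0541 0.7093]
orange [116.6 163.4] [ 97 150  41  28 743] ang/r [-0.218  0.09 ] axis angle 0.362 sd [0.0049 0.0141]
green [170.5 156.7] [156 147  31  21 385] ang/r [-0.286  0.042] axis angle -0.024 sd [0.0044 0.0148]
[-3.13784227e+00  7.98479444e-04  4.89788537e-01]
[320.47222222 208.57662835] [ 302  191   38   36 1044] [-0.00219489 -0.08613331  0.125     ]
[502.40258449 212.74751491] [ 485  194   52   49 1006] [ 0.04967843 -0.24094839  0.125     ]
[116.4638009  163.43891403] [ 96 149  43  30 884] [-0.0240429  0.0933821  0.125    ]
move [ 0.0014 -0.0001  0.0941 -0.0024  0.0005 -0.002 ]
```

View pics/w5.png

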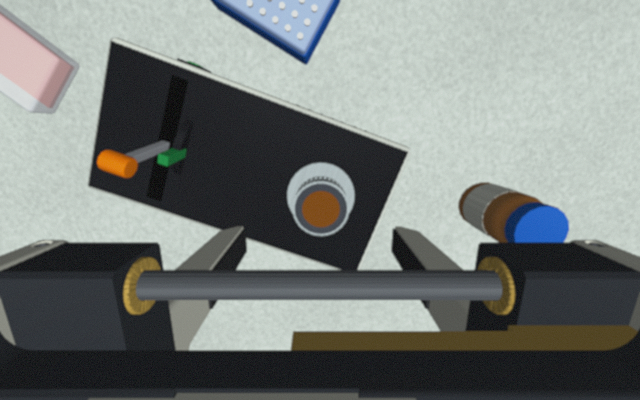

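The collar at (321,209) is centred between the fingers, and the lever still lies parallel to the mark. Descend and grip.

>>> {"fn": "drive_tool", "kwargs": {"series": [[[-0.001,0,0.05,-0.002,0,0,1],[-0.001,0,0.097,-0.002,0,0,1],[-0.001,0,0.097,-0.002,0,0,1],[-0.001,0,0.097,-0.002,0,0,-1],[-0.001,0,0.097,-0.002,0,0,-1],[-0.001,0,0.097,-0.002,0,0,-1],[-0.001,0,0.097,-0.002,0,0,-1],[-0.001,0,0.097,-0.002,0,0,-1]]], "grip_force": 45}}

```text
time: 13.2
tool_pos: [0.5722, -0.0708, 0.1031]
tcp_rot: [3.137, -0.001, 0.492]
wrist_force: [4.2, -7.9, -0.0]
width: 0.0506
grasp_force: 45.0
```

>>> {"fn": "drive_tool", "kwargs": {"series": [[[0,0,0.002,0,0,0,-1],[0,0,0.004,0,0,0,-1],[0,0,0.004,0,0,0,-1]]]}}

```text
time: 13.58
tool_pos: [0.5723, -0.0708, 0.0999]
tcp_rot: [3.137, -0.001, 0.492]
wrist_force: [1.6, -7.4, 8.7]
width: 0.0503
grasp_force: 45.0
```

Run:
```python
from h import *
from plant import *
o=get_obs();print(loc(o["tool_pos"]),o["wrist_force"],o["wrist_torque"],o["q"].round(2))
```

```text
[-0.00099767 -0.08683912  0.09985099] [ 1.61703379 -7.41700032  8.68942044] [-1.27948469 -0.0368836  -0.00662568] [-0.2   0.54  1.68 -0.    0.91  0.88]
```

>>> {"fn": "drive_tool", "kwargs": {"series": [[[0,0,0,0,0,0.05,-1],[0,0,0,0,0,0.1,-1],[0,0,0,0,0,0.15,-1],[0,0,0.002,0,0,0.175,-1],[0,0,0.002,0,0,0.2,-1],[0,0,0.002,0,0,0.22,-1],[0,0,0.002,0,0,0.24,-1],[0,0,0.002,0,0,0.26,-1],[0,0,0.002,0,0,0.28,-1]]]}}

```text
time: 14.7
tool_pos: [0.5723, -0.0708, 0.0993]
tcp_rot: [3.138, -0.004, 0.052]
wrist_force: [-7.9, -6.9, 25.4]
width: 0.0502
grasp_force: 45.0
```

>>> {"fn": "drive_tool", "kwargs": {"series": [[[0,0,0,0,0,0.02,-1],[0,0,0,0,0,0.04,-1],[0,0,0,0,0,0.06,-1],[0,0,0,0,0,0.08,-1],[0,0,0,0,0,0.1,-1],[0,0,0,0,0,0.12,-1]]]}}

```text
time: 15.45
tool_pos: [0.5724, -0.0709, 0.099]
tcp_rot: [3.138, -0.004, -0.137]
wrist_force: [-4.8, -8.7, 20.4]
width: 0.0504
grasp_force: 45.0
```

>>> {"fn": "drive_tool", "kwargs": {"series": [[[0,0,0,0,0,0.02,-1],[0,0,0,0,0,0.04,-1],[0,0,0,0,0,0.06,-1],[0,0,0,0,0,0.08,-1],[0,0,0,0,0,0.1,-1],[0,0,0,0,0,0.12,-1]]]}}

```text
time: 16.2
tool_pos: [0.5723, -0.071, 0.0976]
tcp_rot: [3.139, -0.004, -0.326]
wrist_force: [1.1, -9.7, 5.3]
width: 0.0503
grasp_force: 45.0
```

>>> {"fn": "drive_tool", "kwargs": {"series": [[[0,0,0.003,0,0,0,-1],[0,0,0.006,0,0,0,-1],[0,0,0.007,0,0,0,-1],[0,0,0.007,0,0,0,-1]]]}}

```text
time: 16.7
tool_pos: [0.5724, -0.071, 0.091]
tcp_rot: [3.139, -0.005, -0.325]
wrist_force: [-0.2, -10.4, 9.6]
width: 0.0503
grasp_force: 45.0
```

Run:
```python
from plant import *
o=get_obs();print(o["tool_pos"],o["wrist_force"],o["wrist_torque"],o["tcp_rot"])
```

```text
[ 0.57235759 -0.07102931  0.09097167] [ -0.22045693 -10.38559255   9.57071916] [-1.50234891  0.04446351 -0.03263236] [ 3.13914393 -0.00454685 -0.32506825]
```

>>> {"fn": "drive_tool", "kwargs": {"series": [[[0,0,0.001,0,0,0,-1],[0,0,0.002,0,0,0,-1],[0,0,0.002,0,0,0,-1],[0,0,0.002,0,0,0,-1]]]}}

```text
time: 17.2
tool_pos: [0.5725, -0.0711, 0.0907]
tcp_rot: [3.139, -0.005, -0.325]
wrist_force: [-6.7, -8.3, 29.2]
width: 0.05
grasp_force: 45.0
```

Hard stop reached after 12 mm of travel, with 29 N of push. I'll hold a moment, then verify the lever and the cell with the side camera.

>>> {"fn": "drive_tool", "kwargs": {"series": [[[0,0,0,0,0,0,-1],[0,0,0,0,0,0,-1],[0,0,0,0,0,0,-1],[0,0,0,0,0,0,-1],[0,0,0,0,0,0,-1],[0,0,0,0,0,0,-1],[0,0,0,0,0,0,-1],[0,0,0,0,0,0,-1]]]}}

```text
time: 18.2
tool_pos: [0.5725, -0.0711, 0.0907]
tcp_rot: [3.139, -0.005, -0.325]
wrist_force: [-6.9, -8.5, 29.5]
width: 0.0502
grasp_force: 45.0
```

Run:
```python
from h import *
from plant import *
s=get_image("side");h=hsv(s);x=np.arange(640)
for b in blobs(orange(h)&(x>250)&(x<312),2):print("orange",b[0],b[1])
b=blobs(green(h)&(x>265)&(x<292),1);print("green",b[0][:2] if b else None)
cv2.imwrite("pics/s2c.png",cv2.resize(s["pixels"][130:280,220:400,::-1],None,fx=4,fy=4,interpolation=cv2.INTER_CUBIC))
```

```text
orange [272.5        183.64814815] [268 180   9   9  54]
green (array([280.57575758, 203.25757576]), array([277, 196,   8,  15,  66], dtype=int32))
```

View pics/s2c.png

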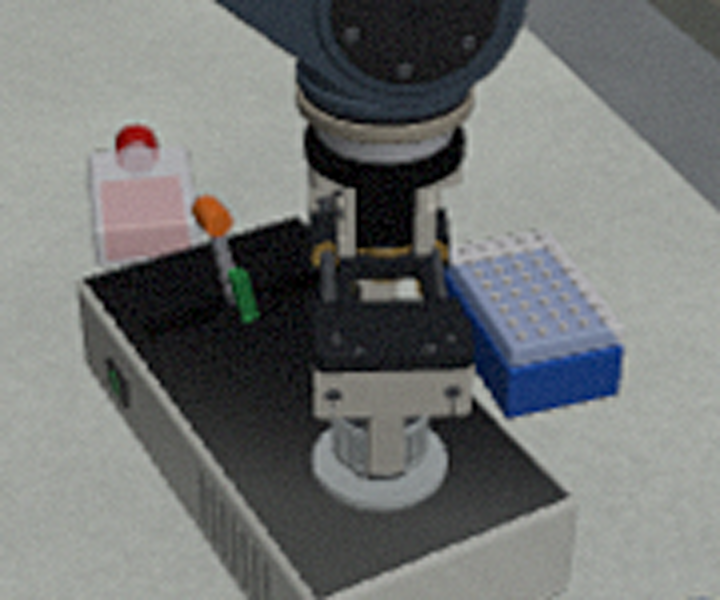

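The crop shows the lever (grip at (213,215)) parallel to the green mark (243,293) and not moved since it was set. The collar is down in the fingers, and the bystanders in view (flask, tip box) stand where they were. Signing off.

```bash
python3 -c "
from plant import *
print(sign_off())"
```

```text
the job is handed in; nothing more can be done
None
```

The job is handed in at about 18 s: the lever is set to the idle mark (about -0.185 against -0.19 rad by camera), and the collar was turned about 47° clockwise and is still gripped, held at its hard stop 12 mm down with 29 N.

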